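# Shelve the books by height

### The arm

A 6-joint arm with a two-finger parallel gripper is mounted at the origin on a cart in front of the work surface, level with it; the furniture and walls round the work are solid. World frame = base frame: x ahead of the robot, y to its left, z up, the work surface at z = 0. Lengths are in m, angles in rad, forces in N, time in s.
With the tool pointing down it reaches from about 0.25 to 0.725 m from the base axis. Payload 9.7 kg.
Tool frame: the origin (TCP) lies on the mounting face of the last link; the fingertips stand 173 mm ahead of it and the grasp point (between the pads) lies 155 mm ahead of it; z points along the fingers, y is the line along which they close (so a half turn about z gives the same grasp; the last joint's range is limited). The gripper opens to 85 mm and grips with 20 to 120 N. Pads are 22 mm wide; open, the fingers measure 114 mm over their backs; the gripper's body (76 mm by 85 mm) begins 54 mm behind the grasp point. The pads swing forward as they close: fully open they stand 13 mm farther back than shut.
Start: joints at [-1.271, 0.087, 0.176, 1.66, 0, 1.571], TCP at [0.162, -0.525, 0.405] pointing down, gripper open.
Joint ranges: [-3.13, 3.13], [-0.85, 1.81], [-1.15, 1.24], [-2.2, 2.28], [-1.44, 1.52], [-3.14, 3.14]. Speed limits (rad/s): [2.22, 2.22, 2.57, 3.14, 3.14, 3.14].

### API

Orientations are given as a unit quaternion [w, x, y, z].
In Python, from bench import bot gives the robot as it stands. The module is installed in compiled form; this text tells all that it offers.
- The arm moves only by the tool play_rows, never from a script. Its argument "steps" is text: rows parted by semicolons, each of 7 numbers parted by spaces: the shift along the world's x, y, z in mm, then the turn, a rotation vector about the world's x, y, z in degrees, then the finger opening in mm, from 0 to 85.4. A call has 1 to 20 rows; each row is the pose to reach, as a shift and turn from the pose commanded when the call began; what a row does not reach only later rows make up. A row lasts 1/10 s, in which the tool goes at most 50 mm and 8.59 degrees, less where a joint would pass 70% of its speed; a pose out of reach is approached as far as the arm can. A call with a gripper value outside its range is refused whole. The fingers move at their own pace and stop on an object; "squeeze" is the grip in N (left out, the last holds). Time passes only in rows, so rows that repeat a pose let the fingers close. It gives the time, the measured TCP pose, the force, the opening and the grip force at its end, in the units of the state.
- bot.read_state(): the state, without advancing time (a new reading comes with each control period).
- bot.camera(name): name is "side" or "top" or "wrist"; returns a dict with "img" (420x560x3 uint8, blue, green, red), "vfov" (degrees; the focal length in pixels is half the picture's height over the tangent of half this angle, whatever the lens; pixels are square), "cx", "cy" (the principal point, pixels), "T" (4x4, takes a point from camera to world coordinates); the wrist camera has in their place "mount" (4x4, takes a point from camera to tool coordinates, whose origin is the TCP and whose axes are the flange's). Camera axes: x right, y down, z forward; pixel columns grow to the right and rows downward; lengths in m; the calibration is good to about 2 mm. A picture is of the moment at which its call begins: read the wrist's pose just before it. There is no depth.
- bot.job_done(): hands the job in; it is judged then, once.
Trained networks look in a picture, given as the dict that the camera call returned (one of the last four; its "shot" number tells which), for a name from the list of things; names that differ only in an ending like _2 or _b are one class to them, and where a whole thing is asked for, a point or a joint stands for the part that bears it (a point fixed in the world has none). Each returns a list of dicts, best first, with "confidence" (0 to 1); they miss things now and then, are a little off and sometimes report something else, mostly with a low value. They report only what shows in the picture. A call takes as long as a camera call.
- bot.boxes_of(query, picture): "point" ([x, y, z] in m, in world coordinates, good to about 4 mm: the middle of the surface that is visible of it).
The state is a dict: "t": time; "joint_positions": joint angles; "joint_velocities": joint speeds; "joint_efforts": joint torques, N m; "tcp_pos": TCP position; "tcp_rot": TCP orientation; "ft_force": force on the tool from outside, world axes, zero at the start; "ft_torque": the same for the moment, N m; "grip_width": finger opening in m; "gripper_force": force on a finger pad.
Only numpy, scipy, OpenCV 4.12 (cv2) and the standard library are available. Lean on these libraries where they do the work, as an engineer would, in place of code of your own. Each camera call takes 0.05 s, during which the arm holds its last target. There are 200 camera calls.

### The job

Stand the four grey books upright in the wooden sorter, one to a slot, square and centred in it, in order of height: the tallest in the slot next to the marble bookend, then down step by step to the shortest by the pen cup. Do not knock the pen cup over.

Things in the scene. Friction and masses are not known exactly. Their poses are not given: they have to be found in the camera images.
- book_tallest_center (a point): The tallest of four grey cloth-bound hardback books that stand upright on the desk: 104 mm wide (its own x, spine at -x), 32 mm thick (its own y, the way to grip it), 165 mm high (its own z, up). The point is the middle of the book, half-way up, so the top edge is 82.5 mm above it and the foot 82.5 mm below.
- book_second_center (a point): The second tallest of four grey cloth-bound hardback books that stand upright on the desk: 94 mm wide (its own x, spine at -x), 36 mm thick (its own y, the way to grip it), 145 mm high (its own z, up). The point is the middle of the book, half-way up, so the top edge is 72.5 mm above it and the foot 72.5 mm below.
- book_third_center (a point): The third tallest of four grey cloth-bound hardback books that stand upright on the desk: 84 mm wide (its own x, spine at -x), 30 mm thick (its own y, the way to grip it), 125 mm high (its own z, up). The point is the middle of the book, half-way up, so the top edge is 62.5 mm above it and the foot 62.5 mm below.
- book_shortest_center (a point): The shortest of four grey cloth-bound hardback books that stand upright on the desk: 74 mm wide (its own x, spine at -x), 34 mm thick (its own y, the way to grip it), 105 mm high (its own z, up). The point is the middle of the book, half-way up, so the top edge is 52.5 mm above it and the foot 52.5 mm below.
- sorter: Birch desk sorter, fixed, 112 mm deep (its x), 270 mm long (its y), origin mid-underside. On a 12 mm base board stand five partitions 10 mm thick, 104 mm deep, tops 70 mm above the desk, at y = -128, -64, 0, 64, 128 mm. Four equal slots between, 54 mm clear, centres y = -96, -32, 32, 96 mm; a book stands in one on the board, 12 mm above the desk, its thickness along y.
- bookend: White marble block, fixed, 90 mm deep (x), 60 mm thick (y), 120 mm high, origin in the middle of its underside. It stands hard by one end of the sorter, either its +y or its -y end, 170 mm from the sorter's middle.
- pen_cup: White ceramic cup with dark pens, 58 mm across, cup wall 72 mm high, 156 mm with the pens, loose, origin in the middle of its underside, z axis up. It stands by the other end of the sorter, 170 mm from the sorter's middle.
- desk_drawers: Birch drawer unit, part of the furniture, not to be used: 216 mm high and 262 mm wide, against the wall behind the +y half of the sorter. Origin mid-underside; its shut fronts lie 90 mm before the origin (towards the robot), the knobs 110 mm. Swing round in front of it, or above it.
- desk_lamp: Dark green sprung-arm desk lamp, part of the furniture, not to be used; origin in its round foot, 164 mm across. Its shade, 150 mm across, hangs over the back right of the desk, about 60 mm nearer the robot and 125 mm farther right than the origin, rim 326 mm above the desk: keep the hand and wrist clear of it.

How it is judged:
By the outcome, as a careful person would: the job done as asked, in the order asked, and still so for the second after the job is handed in, with the robot touching nothing.
It also fails if it takes over 112 s, if anything falls off the work surface, if the arm or the gripper's body presses on something with over 40 N, if the wrist force passes 120 N, or if a joint passes its speed limit or range.

## Working session

There is one attempt and no reset: what is moved stays moved. The work goes in short steps, Python scripts to look and compute and a tool call to move; the robot and the scene stay as the last step left them, time stands still between calls to the robot, and variables do not carry over. Pictures are saved under pics/ and viewed, at most 16 in all, crops included, and the job is handed in when it is done.

Besides the shell and the picture viewer there is one more tool, called after "Emit:" as name(argument=value, ...) on one line, values as JSON. play_rows: Moves the arm, as the interface text tells. Its arguments: {"type":"object","properties":{"steps":{"type":"string"},"squeeze":{"type":"number"}},"required":["steps"]}

```bash
mkdir -p pics; cat > h.py <<'E'
import numpy as np, cv2
from bench import bot
E
python3 - <<'E'
from h import *
for n in("top","side"):
    p=bot.camera(n); cv2.imwrite(f"pics/{n}1.png",p["img"]); print(n,p["vfov"],p["cx"],p["cy"],np.round(p["T"],4).tolist())
    for q in("book_tallest_center","book_second_center","book_third_center","book_shortest_center","sorter","bookend","pen_cup","desk_drawers","desk_lamp"):
        print(q,[(np.round(d["point"],3).tolist(),round(d["confidence"],2)) for d in bot.boxes_of(q,p)][:4])
s=bot.read_state();print(s["t"],s["tcp_pos"],s["tcp_rot"])
E
```

```text
top 47.02007828535441 276.1905806850079 205.953231808157 [[-0.0064, -0.9925, 0.1222, 0.3946], [-1.0, 0.0059, -0.0046, -0.0798], [0.0038, -0.1222, -0.9925, 1.3633], [0.0, 0.0, 0.0, 1.0]]
book_tallest_center [([0.409, 0.272, 0.15], 0.6)]
book_second_center [([0.494, -0.428, 0.14], 0.67)]
book_third_center [([0.396, -0.333, 0.12], 0.7)]
book_shortest_center [([0.566, 0.278, 0.101], 0.71)]
sorter [([0.525, -0.045, 0.012], 0.57)]
bookend [([0.492, 0.119, 0.117], 0.81), ([0.396, -0.332, 0.121], 0.67)]
pen_cup [([0.561, -0.207, 0.072], 0.92)]
desk_drawers [([0.721, 0.133, 0.215], 0.74)]
desk_lamp []
side 46.81914229324291 278.22500413322354 205.5662201561355 [[0.9999, -0.0041, 0.0106, 0.5391], [-0.011, -0.5889, 0.8082, -1.0513], [0.0029, -0.8082, -0.5889, 0.7967], [0.0, 0.0, 0.0, 1.0]]
book_tallest_center [([0.413, 0.271, 0.105], 0.89)]
book_second_center [([0.495, -0.445, 0.097], 0.6)]
book_third_center [([0.398, -0.356, 0.081], 0.78)]
book_shortest_center [([0.567, 0.276, 0.07], 0.57)]
sorter [([0.515, -0.047, 0.049], 0.95)]
bookend [([0.502, 0.099, 0.104], 0.58)]
pen_cup [([0.558, -0.219, 0.07], 0.9)]
desk_drawers [([0.67, 0.088, 0.188], 0.77)]
desk_lamp []
1.0 [ 0.16242455 -0.52547022  0.40470391] [ 2.44661619e-05  9.88787656e-01  1.49328401e-01 -6.28063558e-06]
```

View pics/top1.png

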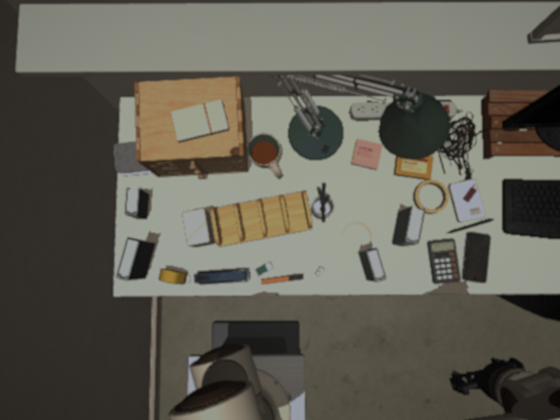

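View pics/side1.png

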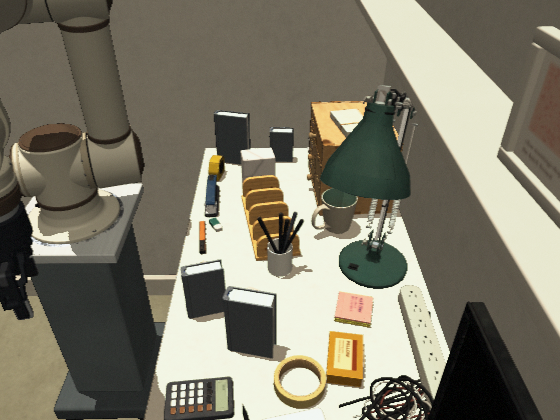

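Top view: the bookend is left of the sorter (px 197,226), the cup right (322,207). Two books stand left (135,257; 137,203) and two right (409,224; 373,263). The side view agrees and shows all four upright.

```bash
python3 - <<'E'
from h import *
im=cv2.imread("pics/top1.png")
a=cv2.resize(im[175:285,115:345],None,fx=3.45,fy=3.45,interpolation=cv2.INTER_CUBIC)
b=cv2.resize(im[195:290,350:435],None,fx=6,fy=6,interpolation=cv2.INTER_CUBIC)
cv2.imwrite("pics/a.png",cv2.convertScaleAbs(a,alpha=1.4,beta=20)[:600,:800]);cv2.imwrite("pics/b.png",cv2.convertScaleAbs(b,alpha=1.4,beta=20)[:600,:800])
E
```

```text
(no output)
```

View pics/a.png

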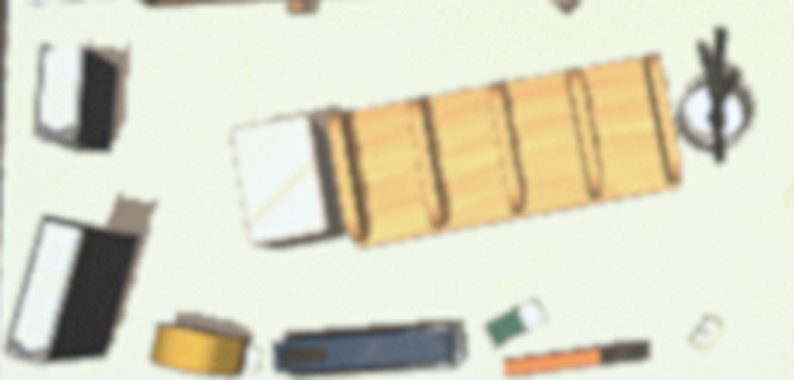

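View pics/b.png

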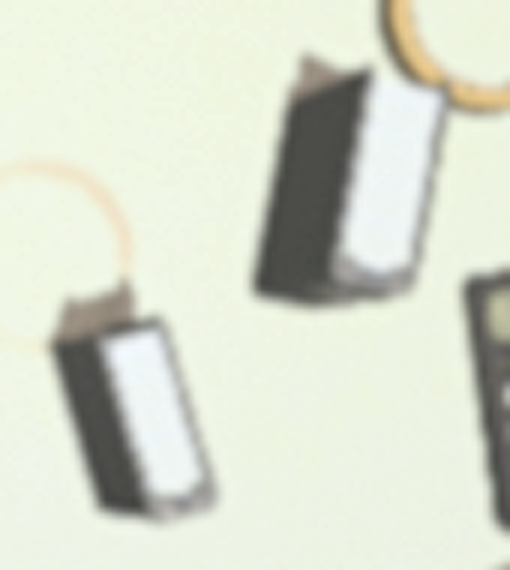

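The left crop shows shortest's top near (60,90), tallest's near (45,290), and the end partitions' tops at (335,112)-(355,238) and (652,57)-(677,183). The right crop shows the second's top around (390,180) and the third's around (158,417). Unprojecting those corners next.

```bash
cat >> h.py <<'E'
def unproj(px,z,cam):  # pixels -> world on plane z
    K=210/np.tan(np.radians(cam["vfov"]/2)); T=np.array(cam["T"])
    px=np.atleast_2d(px).astype(float)
    d=np.c_[(px-[cam["cx"],cam["cy"]])/K,np.ones(len(px))]@T[:3,:3].T
    return T[:3,3]+d*((z-T[2,3])/d[:,2:])
def rect(name,P):
    P=np.array(P); c=P.mean(0)[:2]; u=(P[0]+P[1]-P[2]-P[3])[:2]/2; v=(P[0]+P[3]-P[1]-P[2])[:2]/2
    print(name,"c",np.round(c*1000).tolist(),"len",round(np.hypot(*u)*1000),"thick",round(np.hypot(*v)*1000),"yaw_x",round(np.degrees(np.arctan2(u[1],u[0])),1))
E
python3 - <<'E'
from h import *
c=bot.camera("top")
A=lambda p:np.array(p)/3.45+[115,175]-.36
B=lambda p:np.array(p)/6.+[350,195]-.42
# order: far-left, far-right, near-right, near-left
rect("shortest",unproj(A([(43,47),(82,47),(78,138),(37,133)]),.105,c))
rect("tallest",unproj(A([(43,218),(84,226),(48,358),(8,355)]),.165,c))
rect("second",unproj(B([(370,70),(447,92),(413,292),(330,285)]),.145,c))
rect("third",unproj(B([(103,332),(162,320),(215,500),(148,515)]),.125,c))
rect("sorter",unproj(A([(330,115),(661,55),(682,184),(352,240)]),.07,c))
rect("bookend",unproj(A([(235,127),(308,113),(328,234),(255,243)]),.12,c))
print(unproj(A([(714,110)]),.072,c),unproj(A([(718,32),(702,45),(720,160)]),.15,c))
for n in ["wrist"]:
    w=bot.camera(n);print(w["vfov"],w["cx"],w["cy"],np.round(w["mount"],3).tolist())
E
```

```text
shortest c [565.0, 293.0] len 68 thick 31 yaw_x -1.5
tallest c [414.0, 281.0] len 98 thick 29 yaw_x -13.2
second c [493.0, -436.0] len 90 thick 34 yaw_x -12.4
third c [396.0, -338.0] len 79 thick 28 yaw_x 13.5
sorter c [523.0, -46.0] len 101 thick 262 yaw_x 9.4
bookend c [495.0, 121.0] len 90 thick 55 yaw_x 10.3
[[ 0.55126741 -0.20815842  0.072     ]] [[ 0.59980459 -0.20439958  0.15      ]
 [ 0.59015684 -0.19241534  0.15      ]
 [ 0.50493748 -0.20413447  0.15      ]]
60.84461893195242 284.0000179009468 208.78313937088973 [[0.0, -0.953, -0.303, 0.077], [1.0, 0.0, -0.0, 0.0], [0.001, -0.303, 0.953, 0.031], [0.0, 0.0, 0.0, 1.0]]
```

Emit:
play_rows(steps="40 30 0 0 0 -1 85;80 62 0 0 0 -2 85;120 95 0 0 0 -3 85;160 127 -5 0 0 -3.7 85;200 160 -5 0 0 -3.7 85;234 187 -5 0 0 -3.7 85;234 187 -5 0 0 -3.7 85;234 187 -5 0 0 -3.7 85", squeeze=40)

```text
t: 1.9
tcp_pos: [0.3973, -0.3376, 0.3996]
tcp_rot: [-0.0, 0.993, 0.119, -0.0]
ft_force: [0.2, -1.2, -0.8]
grip_width: 0.0851
gripper_force: 0.0
```

```bash
cat >> h.py <<'E'
from scipy.spatial.transform import Rotation as R
def wrist(fn=None):
    s=bot.read_state(); w=bot.camera("wrist"); q=s["tcp_rot"]
    T=np.eye(4); T[:3,:3]=R.from_quat([q[1],q[2],q[3],q[0]]).as_matrix(); T[:3,3]=s["tcp_pos"]
    w["T"]=T@np.array(w["mount"])
    x=T[:3,0]; print("t",round(s["t"],2),"tcp",np.round(T[:3,3]*1000,1).tolist(),"yaw",round(np.degrees(np.arctan2(x[1],x[0])),2),"tilt",round(np.degrees(np.arccos(-T[2,2])),2))
    if fn: cv2.imwrite(fn,w["img"])
    return w
E
python3 - <<'E'
from h import *
w=wrist("pics/w1.png")
for q in("book_third_center","book_second_center"): print([(np.round(d["point"],3).tolist(),round(d["confidence"],2)) for d in bot.boxes_of(q,w)][:3])
E
```

```text
t 1.9 tcp [397.3, -337.6, 399.6] yaw 13.64 tilt 0.02
[([0.4, -0.335, 0.122], 0.57), ([0.5, -0.426, 0.143], 0.23)]
[([0.501, -0.428, 0.143], 0.95)]
```

View pics/w1.png

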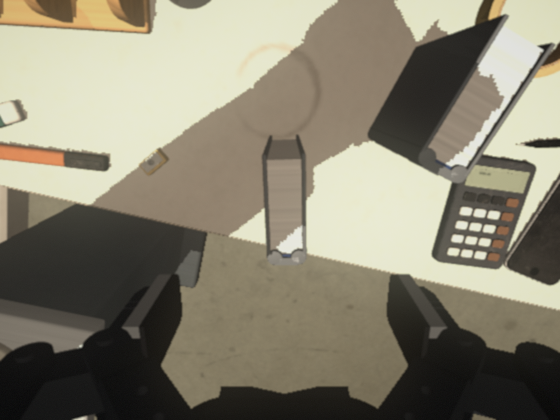

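The wrist view shows the third's top face at px (264..305, 157..262). The second book's top runs from (505,15)/(550,46) to (425,155)/(465,180).

```bash
python3 - <<'E'
from h import *
w=wrist()
rect("third",unproj([(264,157),(305,157),(306,262),(266,262)],.125,w))
rect("second",unproj([(506,16),(551,45),(466,181),(420,155)],.145,w))
E
```

```text
t 2.05 tcp [395.7, -339.1, 399.7] yaw 13.4 tilt 0.01
third c [393.0, -341.0] len 79 thick 29 yaw_x 14.3
second c [494.0, -439.0] len 87 thick 34 yaw_x -12.2
```

Emit:
play_rows(steps="-2 -2 -40 0 0 .8 85;-2 -2 -80 0 0 .8 85;-2 -2 -115 0 0 .8 85;-2 -2 -142 0 0 .8 85;-2 -2 -142 0 0 .8 85;-2 -2 -142 0 0 .8 20;-2 -2 -142 0 0 .8 20;-2 -2 -142 0 0 .8 20;-2 -2 -142 0 0 .8 20;-2 -2 -142 0 0 .8 20;-2 -2 -142 0 0 .8 20;-2 -2 -142 0 0 .8 20;-2 -2 -142 0 0 .8 20", squeeze=60)

```text
t: 3.4
tcp_pos: [0.3947, -0.3405, 0.2592]
tcp_rot: [0.001, 0.992, 0.124, 0.001]
ft_force: [-1.6, 0.5, 6.5]
grip_width: 0.0292
gripper_force: 59.8
```

Emit:
play_rows(steps="0 0 30 0 0 0 20;0 0 65 0 0 0 20;0 0 100 0 0 0 20;0 30 130 0 0 -1 20;3 65 130 0 0 -2 20;5 105 130 0 0 -3 20;6 145 130 0 0 -4 20;10 185 130 0 0 -4.6 20;35 215 130 0 0 -4.6 20;70 238 130 0 0 -4.6 20;105 254 130 0 0 -4.6 20;134 262 130 0 0 -4.6 20;134 262 130 0 0 -4.6 20;134 262 130 0 0 -4.6 20;134 262 130 0 0 -4.6 20")

```text
t: 4.9
tcp_pos: [0.528, -0.0786, 0.3878]
tcp_rot: [0.0, 0.996, 0.084, -0.0]
ft_force: [-0.6, -1.1, -2.4]
grip_width: 0.0295
gripper_force: 59.4
```

```bash
python3 - <<'E'
from h import *
w=wrist("pics/w2.png")
E
```

```text
t 4.9 tcp [528.0, -78.6, 387.8] yaw 9.67 tilt 0.02
```

View pics/w2.png

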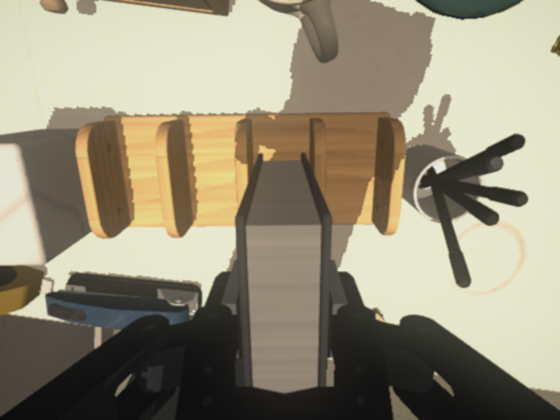

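The sorter sits level in the picture. Outer partition tops are at (79,140)-(95,230) and (404,140)-(397,230), the base's back edge is at row ~114 and its front edge at ~227. The pens lean away to the right of the cup.

```bash
python3 - <<'E'
from h import *
w=wrist()
L=unproj([(79,140),(95,230)],.07,w)[:,:2];Rr=unproj([(404,140),(397,230)],.07,w)[:,:2]
for P in(L,Rr): d=P[0]-P[1]; print("yaw",np.degrees(np.arctan2(d[1],d[0])))
E1=unproj([(110,115),(385,113)],.012,w)[:,:2];E2=unproj([(130,226),(360,224)],.012,w)[:,:2]
for P in(E1,E2): d=P[0]-P[1]; print("yaw",np.degrees(np.arctan2(-d[0],d[1])))
a=np.radians(9.7);ux=np.array([np.cos(a),np.sin(a)]);uy=np.array([-ux[1],ux[0]])
print("y",L@uy*1000,Rr@uy*1000,"x",E1@ux*1000,E2@ux*1000)
c=(E1.mean()*0+(E1@ux).mean()/2+(E2@ux).mean()/2)*ux+((L@uy).mean()+(Rr@uy).mean())/2*uy
print("sorter",c*1000)
for q in(96,32,-32,-96): print(q,np.round((c+q/1000*uy)*1000,1))
# held book: top at TCP-? check
rect("held",unproj([(246,222),(327,222),(324,388),(244,388)],.125+.13,w))
E
```

```text
t 4.95 tcp [527.8, -78.8, 388.1] yaw 9.65 tilt 0.01
yaw 10.00489837889539
yaw 10.992984228459296
yaw 10.071876745217297
yaw 10.205722210178948
y [-4.30748947 -4.71365819] [-261.94834997 -263.6705153 ] x [566.26560666 567.93090618] [455.81207254 457.89629764]
sorter [527.17702791 -45.48657308]
96 [511.   49.1]
32 [521.8 -13.9]
-32 [532.6 -77. ]
-96 [ 543.4 -140.1]
held c [537.0, -78.0] len 63 thick 26 yaw_x 9.0
```

Emit:
play_rows(steps="4.5 1.5 0 0 0 .3 20;4.5 1.5 0 0 0 .3 20;4.5 1.5 -30 0 0 .3 20;4.5 1.5 -60 0 0 .3 20;4.5 1.5 -85 0 0 .3 20;4.5 1.5 -105 0 0 .3 20;4.5 1.5 -113 0 0 .3 20;4.5 1.5 -116 0 0 .3 20;4.5 1.5 -117 0 0 .3 20;4.5 1.5 -117 0 0 .3 20")

```text
t: 6.0
tcp_pos: [0.5332, -0.077, 0.2718]
tcp_rot: [0.0, 0.996, 0.087, 0.001]
ft_force: [-0.7, 0.0, -1.6]
grip_width: 0.0292
gripper_force: 59.5
```

Emit:
play_rows(steps="0 0 -1 0 0 0 20;0 0 -1 0 0 0 20;0 0 -1 0 0 0 50;0 0 -1 0 0 0 50;0 0 -1 0 0 0 50;0 0 -1 0 0 0 50;0 0 30 0 0 0 50;0 0 70 0 0 0 50;0 0 110 0 0 0 50;0 0 150 0 0 0 50;-40 -10 150 0 0 -2 85;-80 -30 150 0 0 -5 85;-120 -60 150 0 0 -8 85;-130 -105 145 0 0 -12 85;-120 -150 140 0 0 -16 85;-105 -195 135 0 0 -19 85;-90 -240 130 0 0 -22.5 85;-75 -285 130 0 0 -22.5 85;-60 -325 130 0 0 -22.5 85;-40 -361 130 0 0 -22.5 85")

```text
t: 8.0
tcp_pos: [0.4928, -0.4402, 0.4004]
tcp_rot: [0.0, 0.994, -0.11, -0.0]
ft_force: [0.7, 0.4, 1.4]
grip_width: 0.0848
gripper_force: 0.0
```

Emit:
play_rows(steps="0 0 10 0 0 0 85;0 0 10 0 0 0 85;0 0 10 0 0 0 85")

```text
t: 8.3
tcp_pos: [0.4928, -0.4374, 0.4114]
tcp_rot: [0.0, 0.994, -0.109, 0.0]
ft_force: [0.5, 0.3, 0.5]
grip_width: 0.0849
gripper_force: 0.0
```

```bash
python3 - <<'E'
from h import *
w=wrist("pics/w3.png")
E
```

```text
t 8.3 tcp [492.8, -437.4, 411.4] yaw -12.5 tilt 0.05
```

View pics/w3.png

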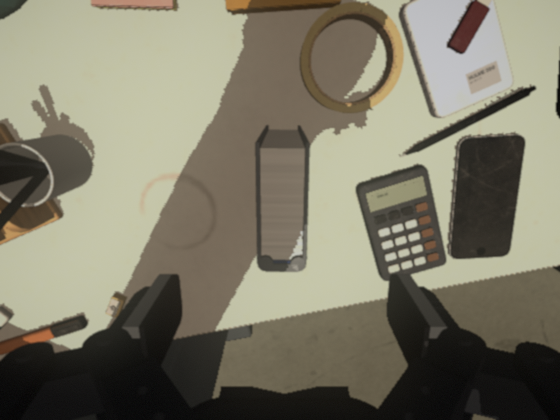

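The second's top lies at columns 257–309, rows 148–270, centred between the fingers.

```bash
python3 - <<'E'
from h import *
w=wrist()
rect("second",unproj([(257,148),(309,148),(306,270),(258,270)],.145,w))
E
```

```text
t 8.35 tcp [492.6, -437.1, 411.7] yaw -12.49 tilt 0.07
second c [493.0, -437.0] len 89 thick 35 yaw_x -13.0
```

Emit:
play_rows(steps="0 0 -40 0 0 -.3 85;0 0 -80 0 0 -.3 85;0 0 -110 0 0 -.3 85;0 0 -133 0 0 -.3 85;0 0 -133 0 0 -.3 85;0 0 -133 0 0 -.3 25;0 0 -133 0 0 -.3 25;0 0 -133 0 0 -.3 25;0 0 -133 0 0 -.3 25;0 0 -133 0 0 -.3 25;0 0 -133 0 0 -.3 25;0 0 -133 0 0 -.3 25", squeeze=60)

```text
t: 9.6
tcp_pos: [0.4933, -0.4379, 0.2795]
tcp_rot: [0.0, 0.994, -0.112, 0.001]
ft_force: [1.0, 1.9, 6.2]
grip_width: 0.0355
gripper_force: 61.1
```

Emit:
play_rows(steps="0 0 30 0 0 0 25;-15 5 65 0 0 0 25;-40 20 100 0 0 2 25;-70 50 125 0 0 5 25;-90 90 130 0 0 8 25;-92 135 130 0 0 11 25;-92 180 130 0 0 14 25;-92 225 130 0 0 17 25;-92 270 130 0 0 20 25;-92 315 130 0 0 22 25;-92 355 130 0 0 22.8 25;-91 385 130 0 0 22.8 25;-90 402 130 0 0 22.8 25;-60 407 130 0 0 22.8 25;-20 414 130 0 0 22.8 25;15 420 130 0 0 22.8 25;28.5 423 130 0 0 22.8 25;28.5 423 130 0 0 22.8 25;28.5 423 130 0 0 22.8 25;28.5 423 130 0 0 22.8 25")

```text
t: 11.6
tcp_pos: [0.5206, -0.0152, 0.4081]
tcp_rot: [0.0, 0.996, 0.087, 0.0]
ft_force: [0.3, 0.6, -2.3]
grip_width: 0.0354
gripper_force: 61.0
```

```bash
python3 - <<'E'
from h import *
w=wrist("pics/w4.png")
E
```

```text
t 11.6 tcp [520.6, -15.2, 408.1] yaw 9.96 tilt 0.01
```

View pics/w4.png

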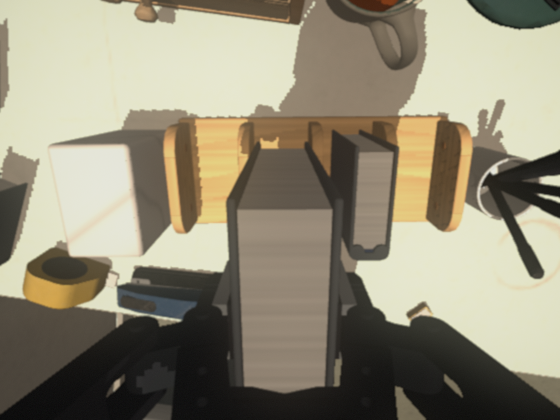

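The third stands in its slot, its top at columns ~352–395. The sorter's outer partition top edges are at (166,140)/(178,230) and (471,140)/(463,228).

```bash
python3 - <<'E'
from h import *
w=wrist()
L=unproj([(166,140),(177,230)],.07,w)[:,:2];Rr=unproj([(471,140),(463,228)],.07,w)[:,:2]
E1=unproj([(180,118),(445,116)],.012,w)[:,:2];E2=unproj([(200,222),(430,222)],.012,w)[:,:2]
for P in(E1,E2): d=P[0]-P[1]; print("yaw",np.degrees(np.arctan2(-d[0],d[1])))
a=np.radians(10);ux=np.array([np.cos(a),np.sin(a)]);uy=np.array([-ux[1],ux[0]])
print("y",L@uy*1000,Rr@uy*1000,"x",E1@ux*1000,E2@ux*1000)
c=((E1@ux).mean()+(E2@ux).mean())/2*ux+((L@uy).mean()+(Rr@uy).mean())/2*uy
print("sorter",c*1000)
for q in(96,32,-32,-96): print(q,np.round((c+q/1000*uy)*1000,1))
rect("third",unproj([(354,146),(398,146),(389,256),(348,256)],.137,w))
E
```

```text
t 11.65 tcp [520.6, -15.2, 408.2] yaw 9.96 tilt 0.03
yaw 10.396618761255155
yaw 9.982783354504559
y [-5.51126326 -7.40610039] [-264.27740801 -269.54401622] x [565.48414121 567.29940921] [456.08155239 456.00668981]
sorter [527.18644736 -45.83608421]
96 [510.5  48.7]
32 [521.6 -14.3]
-32 [532.7 -77.3]
-96 [ 543.9 -140.4]
third c [536.0, -75.0] len 80 thick 30 yaw_x 10.5
```

Emit:
play_rows(steps=".7 .2 -30 0 0 0 25;.7 .2 -60 0 0 0 25;.7 .2 -85 0 0 0 25;.7 .2 -105 0 0 0 25;.7 .2 -113 0 0 0 25;.7 .2 -116 0 0 0 25;.7 .2 -117 0 0 0 25;.7 .2 -118 0 0 0 25;.7 .2 -118 0 0 0 25;.7 .2 -118 0 0 0 25")

```text
t: 12.7
tcp_pos: [0.5223, -0.0148, 0.2915]
tcp_rot: [0.0, 0.996, 0.087, 0.001]
ft_force: [-3.4, 0.9, 6.3]
grip_width: 0.0359
gripper_force: 61.9
```

Emit:
play_rows(steps="0 0 0 0 0 0 52;0 0 0 0 0 0 52;0 0 0 0 0 0 52;0 0 0 0 0 0 52;0 0 30 0 0 0 52;0 0 70 0 0 0 52;0 0 110 0 0 0 52;-20 15 145 0 0 -1 85;-50 45 150 0 0 -4 85;-80 80 150 0 0 -8 85;-100 120 150 0 0 -12 85;-108 160 145 0 0 -16 85;-108 200 140 0 0 -20 85;-108 240 139 0 0 -23.2 85;-108 275 139 0 0 -23.2 85;-108 295 139 0 0 -23.2 85;-108 295 139 0 0 -23.2 85;-108 295 139 0 0 -23.2 85;-108 295 139 0 0 -23.2 85")

```text
t: 14.6
tcp_pos: [0.3741, -0.0654, 0.4306]
tcp_rot: [-0.017, 0.996, -0.091, 0.001]
ft_force: [0.7, 0.9, -0.2]
grip_width: 0.0851
gripper_force: 0.0
```

```bash
python3 - <<'E'
from h import *
w=wrist("pics/w5.png")
E
```

```text
t 14.6 tcp [374.1, -65.4, 430.6] yaw -10.42 tilt 1.92
```

View pics/w5.png

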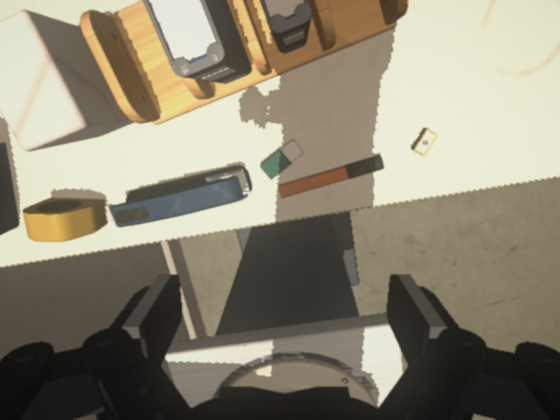

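The arm stopped well short, at y=-65, so I'm looking at the joints.

```bash
python3 - <<'E'
from h import *
s=bot.read_state();print(s["t"],np.round(s["joint_positions"],3),np.round(s["joint_velocities"],3),np.round(s["joint_efforts"],1),s["ft_force"])
E
```

```text
14.65 [-0.183 -0.302 -0.128  1.746  0.033  3.141] [-0.002  0.011  0.011 -0.004  0.     0.001] [ -0.1 -25.7  45.7  -0.5   0.1  -0. ] [0.79625835 0.17537149 1.02294978]
```

Emit:
play_rows(steps="0 0 0 0 0 0 85;0 0 0 0 0 0 85")

```text
t: 14.85
tcp_pos: [0.3745, -0.0658, 0.4306]
tcp_rot: [-0.017, 0.996, -0.091, 0.001]
ft_force: [-0.2, -0.4, 0.2]
grip_width: 0.0849
gripper_force: 0.0
```

```bash
python3 - <<'E'
from h import *
wrist()
s=bot.read_state();print(s["t"],np.round(s["joint_positions"],3),np.round(s["joint_velocities"],3))
E
```

```text
t 14.85 tcp [374.5, -65.8, 430.6] yaw -10.47 tilt 1.91
14.9 [-0.184 -0.3   -0.127  1.745  0.033  3.141] [-0.003 -0.     0.    -0.001  0.002  0.002]
```

Joint 6 sits at its limit, so the left books need the half-turned grip (yaw +180).

Emit:
play_rows(steps="0 5 10 0 0 8 85;0 15 20 0 0 16 85;0 30 20 0 0 24 85;0 50 20 0 0 32 85;0 70 20 0 0 40 85;0 90 20 0 0 48 85;0 110 20 0 0 56 85;0 130 20 0 0 64 85;0 150 20 0 0 72 85;0 170 20 0 0 80 85;0 190 20 0 0 88 85;0 200 20 0 0 90 85;0 200 20 0 0 90 85;0 200 20 0 0 90 85;0 200 20 0 0 90 85")

```text
t: 16.4
tcp_pos: [0.3744, 0.1334, 0.4507]
tcp_rot: [-0.012, 0.77, 0.638, -0.011]
ft_force: [-0.3, 0.6, 0.4]
grip_width: 0.0851
gripper_force: 0.0
```

```bash
python3 - <<'E'
from h import *
wrist()
s=bot.read_state();print(s["t"],np.round(s["joint_positions"],3))
E
```

```text
t 16.4 tcp [374.4, 133.4, 450.7] yaw 79.34 tilt 1.9
16.45 [ 0.338 -0.232 -0.034  1.798  0.016  2.094]
```

```bash
cat >> h.py <<'E'
def turn(yaw):
    q=bot.read_state()["tcp_rot"]; a=np.radians(yaw)
    x=np.array([np.cos(a),np.sin(a),0]); z=np.array([0,0,-1.]); M=np.c_[x,np.cross(z,x),z]
    return np.round(np.degrees((R.from_matrix(M)*R.from_quat([q[1],q[2],q[3],q[0]]).inv()).as_rotvec()),2)
E
python3 -c "
from h import *
print(turn(166.8))"
```

```text
[ 1.18 -1.73 87.44]
```

Emit:
play_rows(steps="5 15 0 .1 -.2 8 85;10 30 0 .2 -.3 16 85;15 45 0 .3 -.5 24 85;20 60 0 .4 -.6 32 85;25 75 0 .5 -.8 40 85;30 95 0 .6 -1 48 85;35 110 0 .8 -1.1 56 85;40 125 -5 .9 -1.3 64 85;40 140 -10 1 -1.4 72 85;40 148 -20 1.1 -1.6 80 85;40 148 -20 1.18 -1.73 87.44 85;40 148 -20 1.18 -1.73 87.44 85;40 148 -20 1.18 -1.73 87.44 85;40 148 -20 1.18 -1.73 87.44 85")

```text
t: 17.85
tcp_pos: [0.4145, 0.2816, 0.431]
tcp_rot: [0.0, 0.116, 0.993, 0.0]
ft_force: [-0.1, 0.3, 0.1]
grip_width: 0.0853
gripper_force: 0.0
```

```bash
python3 - <<'E'
from h import *
w=wrist("pics/w6.png")
E
```

```text
t 17.85 tcp [414.5, 281.6, 431.0] yaw 166.72 tilt 0.03
```

View pics/w6.png

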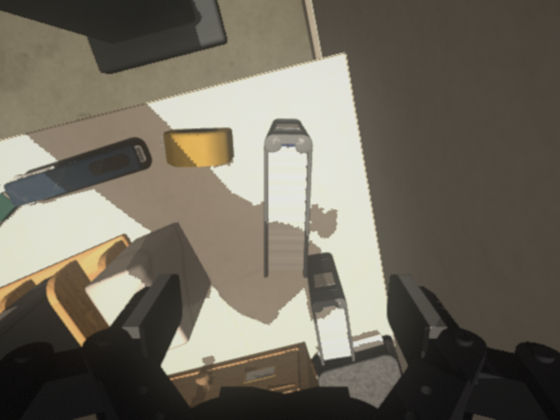

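The tallest's top covers columns 264–312, rows 136–277, between the fingers. The shortest shows at (312–353, 290–360).

```bash
python3 - <<'E'
from h import *
w=wrist()
# far(+x): bottom of image ; left(+y) = image right
rect("tallest",unproj([(307.5,277),(264.5,277),(264,136),(312,136)],.165,w))
E
```

```text
t 17.9 tcp [414.4, 281.6, 430.9] yaw 166.76 tilt 0.03
tallest c [413.0, 284.0] len 102 thick 31 yaw_x -13.8
```

Emit:
play_rows(steps="-1 2 -40 0 0 -.5 85;-1 2 -80 0 0 -.5 85;-1 2 -110 0 0 -.5 85;-1 2 -133 0 0 -.5 85;-1 2 -133 0 0 -.5 85;-1 2 -133 0 0 -.5 22;-1 2 -133 0 0 -.5 22;-1 2 -133 0 0 -.5 22;-1 2 -133 0 0 -.5 22;-1 2 -133 0 0 -.5 22;-1 2 -133 0 0 -.5 22;-1 2 -133 0 0 -.5 22", squeeze=60)

```text
t: 19.15
tcp_pos: [0.4136, 0.2841, 0.299]
tcp_rot: [0.001, 0.118, 0.993, 0.001]
ft_force: [-0.8, -1.3, 6.2]
grip_width: 0.0313
gripper_force: 60.7
```

Emit:
play_rows(steps="0 0 30 0 0 0 22;0 0 70 0 0 0 22;0 0 110 0 0 0 22;0 -20 140 0 0 2 22;0 -50 145 0 0 5 22;5 -85 145 0 0 9 22;12 -120 145 0 0 13 22;25 -155 145 0 0 17 22;45 -190 145 0 0 21 22;70 -215 145 0 0 23.6 22;90 -230 145 0 0 23.6 22;97.5 -235 145 0 0 23.6 22;97.5 -235 145 0 0 23.6 22;97.5 -235 145 0 0 23.6 22;97.5 -235 145 0 0 23.6 22")

```text
t: 20.65
tcp_pos: [0.5102, 0.0497, 0.4429]
tcp_rot: [0.0, -0.088, 0.996, 0.0]
ft_force: [-0.3, -0.6, -4.4]
grip_width: 0.0313
gripper_force: 61.3
```

```bash
python3 - <<'E'
from h import *
w=wrist("pics/w7.png")
E
```

```text
t 20.65 tcp [510.2, 49.7, 442.9] yaw -169.9 tilt 0.01
```

View pics/w7.png

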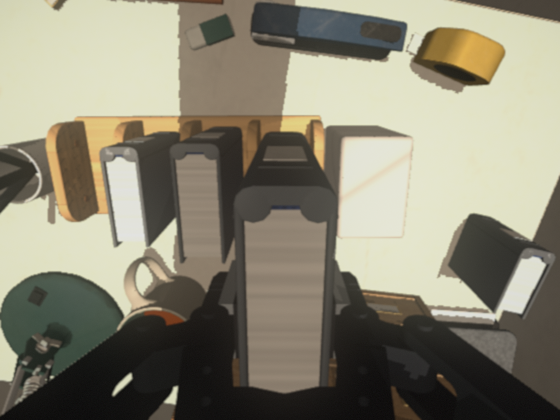

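The third and second stand square in their slots and the tallest hangs over its own, so I'm lowering it.

Emit:
play_rows(steps="0 0 -30 0 0 0 22;0 0 -60 0 0 0 22;0 0 -90 0 0 0 22;0 0 -115 0 0 0 22;0 0 -126 0 0 0 22;0 0 -130 0 0 0 22;0 0 -132 0 0 0 22;0 0 -133 0 0 0 22;0 0 -133 0 0 0 22")

```text
t: 21.6
tcp_pos: [0.5111, 0.0491, 0.311]
tcp_rot: [0.001, -0.088, 0.996, -0.0]
ft_force: [-0.7, 1.1, 0.7]
grip_width: 0.0313
gripper_force: 61.8
```

Emit:
play_rows(steps="0 0 -.5 0 0 0 22;0 0 0 0 0 0 48;0 0 0 0 0 0 48;0 0 0 0 0 0 48;0 0 0 0 0 0 48;0 0 30 0 0 0 48;0 0 70 0 0 0 48;0 15 105 0 0 -1 85;0 45 120 0 0 -3 85;0 85 120 0 0 -5 85;0 125 115 0 0 -8 85;5 165 110 0 0 -11 85;20 200 100 0 0 -11.6 85;40 230 85 0 0 -11.6 85;54 244 65 0 0 -11.6 85;54 244 60 0 0 -11.6 85;54 244 60 0 0 -11.6 85;54 244 60 0 0 -11.6 85")

```text
t: 23.4
tcp_pos: [0.5645, 0.2924, 0.3706]
tcp_rot: [0.0, 0.014, 1.0, 0.0]
ft_force: [-0.2, -0.3, 0.8]
grip_width: 0.0852
gripper_force: 0.0
```

```bash
python3 - <<'E'
from h import *
w=wrist("pics/w8.png")
E
```

```text
t 23.4 tcp [564.5, 292.4, 370.6] yaw 178.42 tilt 0.04
```

View pics/w8.png

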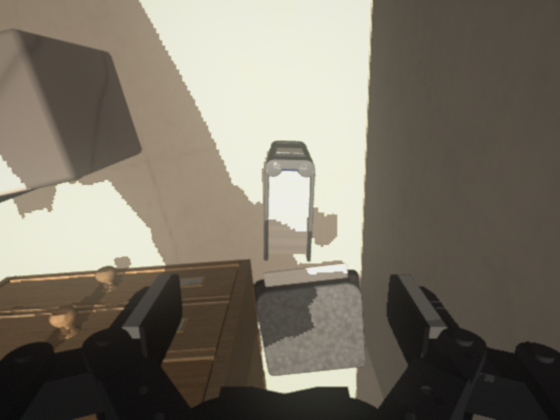

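The shortest's top spans columns 264–314, rows 160–260. The drawer unit's front top corner shows at (250,262), so I'll check its clearance.

```bash
python3 - <<'E'
from h import *
w=wrist()
rect("short",unproj([(311,260),(265.5,260),(264,160),(314,160)],.105,w))
print(unproj([(250,262),(105,285)],.216,w))
E
```

```text
t 23.45 tcp [564.5, 292.3, 371.1] yaw 178.41 tilt 0.09
short c [564.0, 295.0] len 73 thick 33 yaw_x -1.8
[[0.54677579 0.2795396  0.216     ]
 [0.55505495 0.22259819 0.216     ]]
```

Emit:
play_rows(steps="-.5 2.5 -40 0 0 -.2 85;-.5 2.5 -80 0 0 -.2 85;-.5 2.5 -110 0 0 -.2 85;-.5 2.5 -125 0 0 -.2 85;-.5 2.5 -125 0 0 -.2 85;-.5 2.5 -125 0 0 -.2 24;-.5 2.5 -125 0 0 -.2 24;-.5 2.5 -125 0 0 -.2 24;-.5 2.5 -125 0 0 -.2 24;-.5 2.5 -125 0 0 -.2 24;-.5 2.5 -125 0 0 -.2 24;-.5 2.5 -125 0 0 -.2 24", squeeze=60)

```text
t: 24.7
tcp_pos: [0.5647, 0.2956, 0.2463]
tcp_rot: [0.001, 0.015, 1.0, 0.0]
ft_force: [0.6, -1.1, 6.4]
grip_width: 0.0333
gripper_force: 60.2
```

Emit:
play_rows(steps="0 0 30 0 0 0 24;-15 0 70 0 0 0 24;-50 -5 100 0 0 1 24;-90 -15 105 0 0 2 24;-125 -35 105 0 0 3 24;-150 -70 105 0 0 4 24;-162 -115 105 0 0 5 24;-165 -160 105 0 0 6 24;-165 -205 105 0 0 7 24;-165 -250 105 0 0 8 24;-165 -295 105 0 0 9 24;-165 -340 105 0 0 10 24;-165 -385 105 0 0 11 24;-165 -425 105 0 0 11.7 24;-162 -450 105 0 0 11.7 24;-158 -459 105 0 0 11.7 24;-158 -459 105 0 0 11.7 24;-158 -459 105 0 0 11.7 24")

```text
t: 26.5
tcp_pos: [0.4064, -0.1628, 0.3496]
tcp_rot: [-0.0, -0.087, 0.996, 0.0]
ft_force: [0.4, -0.3, -2.1]
grip_width: 0.0331
gripper_force: 60.1
```

Emit:
play_rows(steps="30 5 0 0 0 0 24;65 11.5 0 0 0 0 24;100 17.5 0 0 0 0 24;125 22 0 0 0 0 24;137.5 24 0 0 0 0 24;137.5 24 0 0 0 0 24;137.5 24 0 0 0 0 24;137.5 24 0 0 0 0 24")

```text
t: 27.3
tcp_pos: [0.5429, -0.1394, 0.3501]
tcp_rot: [0.0, -0.087, 0.996, -0.0]
ft_force: [0.7, -0.7, -1.9]
grip_width: 0.0332
gripper_force: 60.0
```

```bash
python3 - <<'E'
from h import *
w=wrist("pics/w9.png")
E
```

```text
t 27.3 tcp [542.9, -139.4, 350.1] yaw -170.06 tilt 0.02
```

View pics/w9.png

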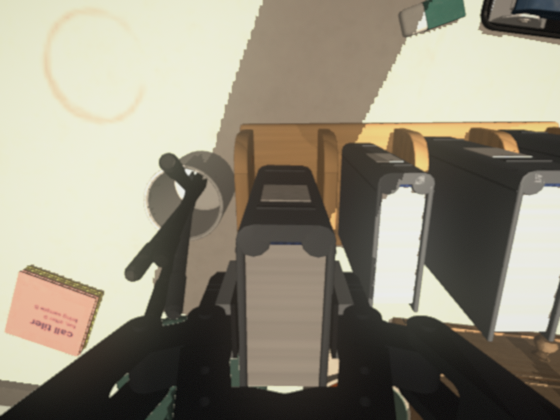

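The cup, at (190,200), is clear of the book and the shortest hangs over its slot. Lowering.

Emit:
play_rows(steps=".5 -.3 -25 0 0 0 24;.5 -.3 -50 0 0 0 24;.5 -.3 -70 0 0 0 24;.5 -.3 -82 0 0 0 24;.5 -.3 -88 0 0 0 24;.5 -.3 -91 0 0 0 24;.5 -.3 -92.5 0 0 0 24;.5 -.3 -92.5 0 0 0 24")

```text
t: 28.15
tcp_pos: [0.5445, -0.1399, 0.2583]
tcp_rot: [0.001, -0.087, 0.996, -0.0]
ft_force: [-1.3, -0.4, 2.3]
grip_width: 0.0335
gripper_force: 60.4
```

Emit:
play_rows(steps="0 0 0 0 0 0 46;0 0 0 0 0 0 46;0 0 0 0 0 0 46;0 0 0 0 0 0 46;0 0 25 0 0 0 46;0 0 60 0 0 0 46;0 0 100 0 0 0 46;-10 0 140 0 0 0 46;-50 -5 160 0 0 0 46;-95 -15 160 0 0 0 46;-140 -25 160 0 0 0 46;-180 -30 160 0 0 0 46;-200 -35 160 0 0 0 46;-200 -35 160 0 0 0 46")

```text
t: 29.55
tcp_pos: [0.3422, -0.175, 0.418]
tcp_rot: [0.001, -0.086, 0.996, -0.001]
ft_force: [1.7, -0.5, -0.4]
grip_width: 0.0458
gripper_force: 0.0
```

```bash
python3 - <<'E'
from h import *
p=bot.camera("top")
cv2.imwrite("pics/t2.png",cv2.convertScaleAbs(cv2.resize(p["img"][175:285,165:365],None,fx=4,fy=4,interpolation=cv2.INTER_CUBIC),alpha=1.4,beta=20))
s=bot.camera("side")
cv2.imwrite("pics/s2.png",cv2.resize(s["img"][120:320,180:380],None,fx=3,fy=3,interpolation=cv2.INTER_CUBIC))
E
```

```text
(no output)
```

View pics/t2.png

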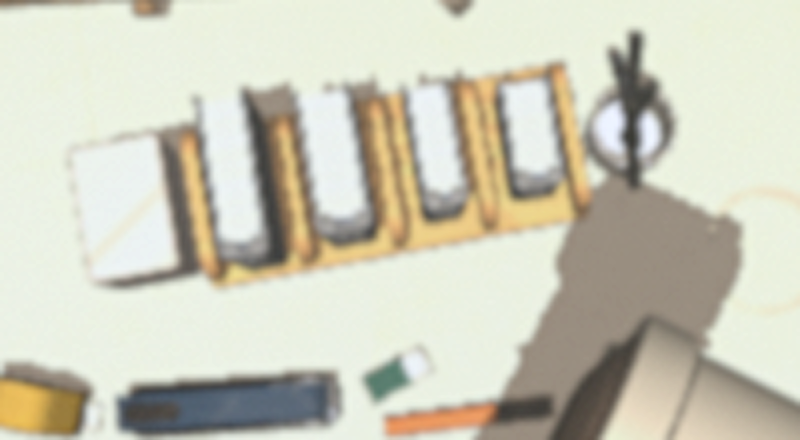

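All four stand in their slots, tall to short, with the cup upright. I'm checking the centring numerically.

```bash
python3 - <<'E'
from h import *
c=bot.camera("top")
A=lambda p:np.array(p)/4.+[165,175]-.375
a=np.radians(10);ux=np.array([np.cos(a),np.sin(a)]);uy=np.array([-ux[1],ux[0]]);o=np.array([.527,-.046])
for n,z,p in(("tall",.177,[(196,93),(248,88),(273,255),(220,264)]),("sec",.157,[(296,88),(352,84),(378,235),(317,242)]),("third",.137,[(406,84),(454,78),(470,205),(425,218)]),("short",.117,[(499,84),(553,77),(567,184),(513,198)]),("sorter",.07,[(181,130),(563,64),(587,212),(216,276)])):
    P=unproj(A(p),z,c); rect(n,P); d=P.mean(0)[:2]-o; print("  in sorter",np.round([d@ux*1000,d@uy*1000],1))
print(np.round(unproj(A([(220,287),(590,217)]),.012,c)[:,:2]@ux*1000), o@ux*1000)
E
```

```text
tall c [511.0, 46.0] len 106 thick 33 yaw_x 8.6
  in sorter [-0.  93.1]
sec c [520.0, -16.0] len 97 thick 37 yaw_x 8.7
  in sorter [-1.3 30.9]
third c [532.0, -81.0] len 85 thick 30 yaw_x 7.3
  in sorter [ -0.8 -35. ]
short c [541.0, -142.0] len 73 thick 36 yaw_x 6.5
  in sorter [ -2.9 -96.9]
sorter c [524.0, -46.0] len 101 thick 257 yaw_x 11.1
  in sorter [-3.2  0.8]
[454. 456.] 511.0058696647549
```

View pics/s2.png

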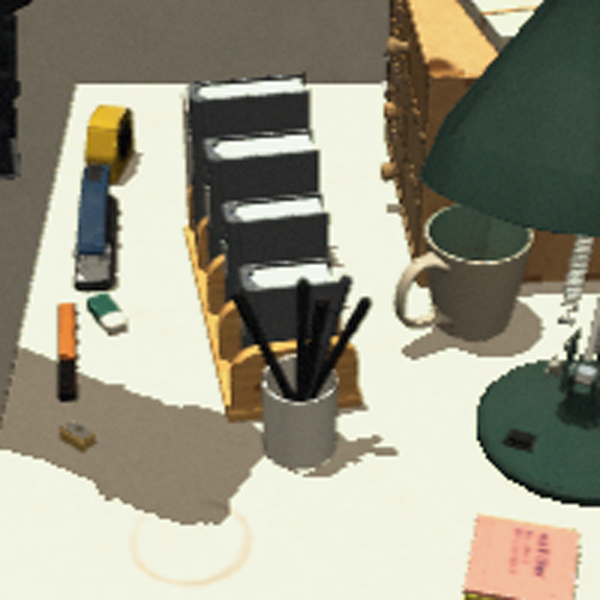

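The side view agrees: four books upright in order, cup standing. All are within about 3 mm of slot centre.

```bash
python3 -c "
from h import *
print(bot.job_done())"
```

```text
the job is handed in; nothing more can be done
None
```

The job is handed in at about 30 s of the 112 s allowed: all four books stand upright in the sorter, tallest by the marble bookend down to shortest by the pen cup, each within about 3 mm of its slot centre in the final camera check, and the cup is still standing.

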